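# Open the glue dispenser's filler

## Robot

A 7-joint arm with a two-finger parallel gripper is mounted at the origin on a cart in front of the work surface, level with it; the furniture and walls round the work are solid. World frame = base frame: x ahead of the robot, y to its left, z up, the work surface at z = 0. Lengths are in m, angles in rad, forces in N, time in s.
With the tool pointing down it reaches from about 0.4 to 0.875 m from the base axis. Payload 19.3 kg.
Tool frame: the origin (TCP) lies midway between the tips of the shut fingers; the grasp point (between the pads) lies 19 mm behind it; z points along the fingers, y is the line along which they close (so a half turn about z gives the same grasp; the last joint's range is limited). The gripper opens to 85 mm and grips with 20 to 120 N. Pads are 22 mm wide; open, the fingers measure 114 mm over their backs; the gripper's body (76 mm by 85 mm) begins 54 mm behind the grasp point. The pads swing forward as they close: fully open they stand 13 mm farther back than shut.
Start: joints at [-1.235, 0.521, -0.036, 1.599, 0.021, 1.021, -0.113], TCP at [0.247, 0.574, 0.204] pointing down, gripper open.
Joint ranges: [-2.91, 2.91], [-0.3, 2.13], [-1.5, 1.42], [0.17, 2.43], [-1.26, 4.41], [0.16, 1.93], [-2.52, 2.52]. Speed limits (rad/s): [1.89, 1.89, 2.39, 2.39, 3.01, 3.01, 3.01].

## Interface

Orientations are given as [roll, pitch, yaw] about the fixed x, y, z axes, in that order (R = Rz(yaw) Ry(pitch) Rx(roll)).
In Python, from workcell import bot gives the robot as it stands.
- The arm moves only by the tool move_arm, never from a script. Its argument "series" is a list of rows, each a list of 3 entries, a list of its own where there are three numbers: the shift along the tool's x, y, z in cm, then the turn, a rotation vector about the tool's x, y, z in rad, then the opening in per cent of the stroke, from 0 (shut) to 100 (fully open). A call has 1 to 20 rows; each row is the pose to reach, as a shift and turn from the pose commanded when the call began, along the tool's axes at that moment; what a row does not reach only later rows make up. A row lasts 1/12 s, in which the tool goes at most 41.7 mm and 7.16 degrees, less where a joint would pass 70% of its speed; a pose out of reach is approached as far as the arm can. A call with a gripper value outside its range is refused whole. The fingers move at their own pace and stop on an object; "squeeze" is the grip in N (left out, the last holds). Time passes only in rows, so rows that repeat a pose let the fingers close. It gives the time, the measured TCP pose, the force, the opening and the grip force at its end, in the units of the state.
- bot.observe(): the state, without advancing time (a new reading comes with each control period).
- bot.grab_frame(name): name is "scene" or "top"; returns (picture, depth): 384x512x3 uint8, red, green, blue; 384x512 float32, m along the optical axis (not along the pixel's ray), 0 where there is no reading.
- bot.camera_params(name): a dict with "fovy" (degrees; the focal length in pixels is half the picture's height over the tangent of half this angle, whatever the lens; pixels are square), "cx", "cy" (the principal point, pixels), "dist_coeffs" ([k1, k2, p1, p2, k3] as OpenCV has them; the pictures are not rectified), "R" (3x3) and "t" (3): a world point X has camera coordinates R X + t. Camera axes: x right, y down, z forward; pixel columns grow to the right and rows downward; lengths in m; the calibration is good to about 2 mm. A picture is of the moment at which its call begins. camera_params takes no time and is no camera call.
- bot.job_done(): hands the job in; it is judged then, once.
Trained networks look in the newest picture that a camera, given by its name, has taken for a name from the list of things; names that differ only in an ending like _2 or _b are one class to them, and where a whole thing is asked for, a point or a joint stands for the part that bears it (a point fixed in the world has none). Each returns a list of dicts, best first, with "conf" (0 to 1); they miss things now and then, are a little off and sometimes report something else, mostly with a low value. They report only what shows in the picture. A call takes as long as a camera call. They do not tell look-alikes from the thing itself.
- bot.find_in(camera, thing): "bbox" ([left, top, right, bottom] in pixels, round what is visible of it).
- bot.trace(camera, thing): "mask" (384x512 bool, what is visible of it) and "bbox" ([left, top, right, bottom] in pixels, round what is visible of it).
The state is a dict: "clock": time; "qpos": joint angles; "qd": joint speeds; "joint_efforts": joint torques, N m; "position": TCP position; "tool_rot": TCP orientation; "force": force on the tool from outside, world axes, zero at the start; "moment": the same for the moment, N m; "grip_width": finger opening in m; "finger_force": force on a finger pad.
Only numpy, scipy, OpenCV 4.12 (cv2) and the standard library are available. Lean on these libraries where they do the work, as an engineer would, in place of code of your own. Each camera call takes 0.05 s, during which the arm holds its last target. There are 200 camera calls.

## Task

Open the table-top glue dispenser for refilling: first slide the flow gate's upright grip along its track until it is level with the small tab on the front edge, and leave it there. Then take off the winged filler cap, which comes free after about a sixth of a turn; nobody knows whether this one loosens anticlockwise or clockwise (it stops almost at once in the wrong direction), so try it both ways. Lift it straight off and finish while still holding the cap, upright and still, about 10 cm above its outlet; the loose glue stick, tape roll, wooden toy and mug stay where they stand.

Things in the scene. Friction and masses are not known exactly. Their poses are not given: they have to be found in the camera images.
- dispenser: low grey metal glue dispenser, fixed, 160 mm deep (x), 250 wide (y). Origin: centre of its underside on the table; x to its back, y along its width, z up. Front step (x -80 to -20 mm) 18 mm high, with the gate's track; rear deck (x -20 to 80) 35 mm high, with the cap and, at x 30, y 80, a fixed round tank, radius 34, top at z 76. A thin nozzle sticks out 32 mm at its -y side.
- gate_grip (a joint): position of the flow gate on its track in m, 0 to 0.12, growing along the dispenser's +y. The track runs along the dispenser's y at x = -50 mm; the grip's y in the dispenser's frame is joint - 0.060. It takes about 1.5 N to move and stays where it is left.
- gate_top (a point): centre of the top of the gate's grip, 59.5 mm above the table. The grip is a black upright block 16 mm (x) by 14 mm (y, along the track), free on all sides down to 28 mm above the table (below that, a foot 24 mm long along the track).
- tab: small aluminium tab clipped over the dispenser's front edge beside the track, 8 mm wide, top 22 mm above the table, pointing to the track. Fixed; elsewhere along the edge each time. Origin: on the table, at the middle of its width; axes parallel to the dispenser's. The gate is set when gate_top has the same y as the tab in these axes.
- filler_cap: loose black cap, 60 g: round ribbed skirt 57 mm across, 22 mm high; across its top an upright wing (bar) to turn it by, 46 mm long, 14 mm thick, from 22 to 47 mm above the cap's underside. Origin: centre of its underside, z up; the wing runs along its y, its flat faces look to +x and -x. At the start it is shut on the outlet, its axes parallel to the dispenser's within 3 degrees.
- outlet (a point): centre of the outlet on the rear deck, 35 mm above the table, where the cap's origin is while shut; neck 15 mm high. One way round the cap meets a stop within about 9 degrees and cannot be lifted; the other way it turns almost freely, can be lifted after about 50 degrees and meets a stop at about 67. Which way loosens changes from time to time and cannot be seen.
- glue_stick: loose upright glue stick, 26 mm across, 95 mm tall, behind the dispenser. Origin: centre of its underside.
- tape_kraft: loose roll of brown paper tape lying flat, 68 mm across, 24 mm high, on the dispenser's +y side. Origin: centre of its underside.
- wood_toy: loose upright wooden animal, 18 by 68 by 76 mm high, behind the dispenser. Origin: centre of its underside.
- mug_tea: loose mug, 82 mm across, 91 mm high, towards the right side of the table. Origin: centre of its underside.
Things that resemble listed ones, but are neither listed nor needed, are in the scene too. What is shaped like the filler_cap but orange or turquoise is not meant.

How it is judged:
By the outcome, as a careful person would: the job done as asked, in the order asked, and still so for the second after the job is handed in, while the arm keeps its last pose, push and grip.
It also fails if it takes over 58 s, if anything falls off the work surface, if the arm or the gripper's body presses on something with over 40 N, if the wrist force passes 120 N, or if a joint passes its speed limit or range.

## Working session

There is one attempt and no reset: what is moved stays moved. The work goes in short steps, Python scripts to look and compute and a tool call to move; the robot and the scene stay as the last step left them, time stands still between calls to the robot, and variables do not carry over. Pictures are saved under pics/ and viewed, at most 12 in all, crops included, and the job is handed in when it is done.

Besides the shell and the picture viewer there is one more tool, called after "Call:" as name([rows], argument=value, ...), one row to a line, values as JSON. move_arm: Moves the arm, as the interface text tells. Its arguments: {"type":"object","properties":{"series":{"type":"array"},"squeeze":{"type":"number"}},"required":["series"]}

```bash
mkdir -p pics; ls
cat > h.py <<'E'
import numpy as np, cv2
from workcell import bot
def K(n):
    p=bot.camera_params(n); f=192/np.tan(np.radians(p["fovy"])/2)
    return np.array([[f,0,p["cx"]],[0,f,p["cy"]],[0,0,1]]),np.array(p["dist_coeffs"],float),np.array(p["R"]),np.array(p["t"])
def ray(n,uv):
    k,d,R,t=K(n); q=cv2.undistortPoints(np.array(uv,float).reshape(-1,1,2),k,d)[:,0]
    return np.c_[q,np.ones(len(q))]@R, -R.T@t
def at_z(n,uv,z):
    r,c=ray(n,uv); return c+r*((z-c[2])/r[:,2])[:,None]
def pts(n,uv,depth):
    r,c=ray(n,uv); uv=np.array(uv).astype(int); return c+r*depth[uv[:,1],uv[:,0]][:,None]
def mask_pts(n,m,depth):
    v,u=np.nonzero(m&(depth>0)); return pts(n,np.c_[u,v],depth)
def proj(n,X):
    k,d,R,t=K(n); return cv2.projectPoints(np.array(X,float).reshape(-1,1,3),cv2.Rodrigues(R)[0],t,k,d)[0][:,0]
E
python3 - <<'E'
from h import *
for n in("scene","top"):
    im,d=bot.grab_frame(n); cv2.imwrite(f"pics/{n}0.png",im[:,:,::-1]); np.save(n+"0.npy",d)
    p=bot.camera_params(n); print(n,p["fovy"],(-p["R"].T@p["t"]).round(3),np.round(p["dist_coeffs"],3))
    for th in("dispenser","gate_grip","tab","filler_cap","glue_stick","tape_kraft","wood_toy","mug_tea"):
        for r in bot.trace(n,th)[:4]:
            X=mask_pts(n,r["mask"],d); print(th,round(r["conf"],2),np.round(r["bbox"]),np.median(X,0).round(3) if len(X) else None, np.percentile(X[:,2],97).round(3) if len(X) else None)
s=bot.observe();print(s["clock"],s["position"],s["tool_rot"],s["grip_width"],s["force"])
E
```

```text
pics
scene 55.843441703332346 [ 0.092 -0.761  0.589] [-0.095  0.     0.     0.     0.   ]
dispenser 0.65 [173. 164. 268. 221.] [0.606 0.078 0.028] 0.076
gate_grip 0.52 [212. 193. 219. 203.] [0.575 0.07  0.045] 0.063
tab 0.67 [294. 263. 333. 323.] [ 0.502 -0.413  0.062] 0.091
filler_cap 0.77 [230. 174. 250. 196.] [0.662 0.048 0.06 ] 0.083
filler_cap 0.77 [250. 225. 274. 249.] [ 0.57  -0.17   0.024] 0.05
filler_cap 0.71 [262. 205. 278. 224.] [ 0.65  -0.112  0.025] 0.05
glue_stick 0.42 [234. 152. 241. 176.] [0.754 0.182 0.061] 0.096
tape_kraft 0.58 [168. 174. 183. 189.] [0.551 0.279 0.023] 0.026
wood_toy 0.83 [262. 166. 280. 184.] [0.799 0.069 0.038] 0.073
mug_tea 0.87 [291. 264. 334. 325.] [ 0.502 -0.412  0.062] 0.091
top 49.765351328978454 [ 0.549 -0.043  1.42 ] [-0.013  0.     0.     0.     0.   ]
dispenser 0.8 [181. 162. 267. 232.] [0.629 0.104 0.035] 0.079
filler_cap 0.78 [276. 180. 294. 197.] [ 0.658 -0.101  0.024] 0.053
filler_cap 0.55 [233. 175. 245. 191.] [0.684 0.049 0.06 ] 0.089
tape_kraft 0.71 [159. 208. 181. 226.] [0.559 0.295 0.025] 0.031
mug_tea 0.56 [180. 166. 265. 236.] [0.629 0.103 0.035] 0.079
mug_tea 0.53 [361. 218. 382. 234.] [ 0.511 -0.387  0.056] 0.093
0.9 [0.24673276 0.57421587 0.20389831] [-3.14156644e+00  2.43777985e-05  2.73581650e+00] 0.08563611449978602 [ 0.98200896 -0.12467541 -0.039699  ]
```

Run:
```python
import cv2,numpy as np
a=cv2.imread("pics/scene0.png")[140:260,155:305]; b=cv2.imread("pics/top0.png")[150:250,150:310]
cv2.imwrite("pics/s1.png",cv2.resize(a,None,fx=5,fy=5,interpolation=cv2.INTER_CUBIC))
cv2.imwrite("pics/t1.png",cv2.resize(b,None,fx=5,fy=5,interpolation=cv2.INTER_CUBIC))
```

```text
(no output)
```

View pics/s1.png

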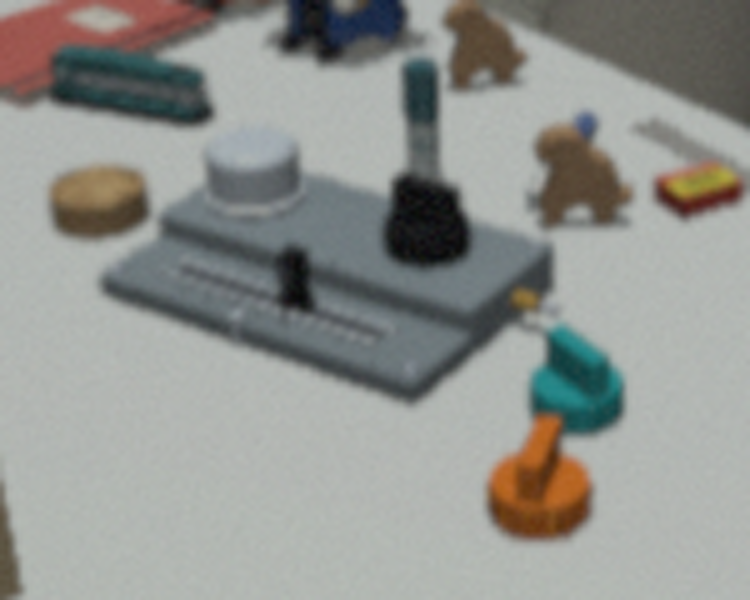

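View pics/t1.png

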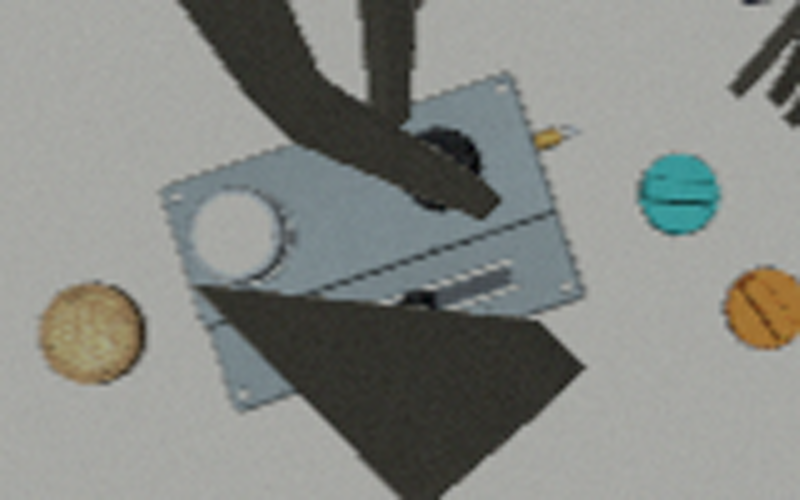

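The scene crop shows the black cap at about (240,186), the grip at (213,197) and the tab at about (202,204). The cap look-alikes are turquoise at (270,217) and orange at (263,236), both rejected. In the top view, something dark partly hides the dispenser. I'll look at the full pictures and fit the dispenser pose.

Run:
```python
from h import *
from scipy.optimize import least_squares
a=cv2.imread("pics/scene0.png"); b=cv2.imread("pics/top0.png")
cv2.imwrite("pics/both.png",cv2.resize(np.vstack([a,b]),None,fx=.78,fy=.78))
L=lambda l:np.array(l,float)
# model (m) z edge heights ; top px ; scene px
top=[((80,-125,35),(508,73)),((80,125,35),(163,190)),((-80,125,18),(240,410)),((-80,-125,18),(583,297))]
sc=[((80,-125,35),(551,243)),((-80,-125,18),(412,390)),((-80,125,18),(103,278)),((-80,-125,0),(412,402)),((-20,125,35),(163,218)),((-20,-125,35),(470,312))]
Mt=L([m for m,_ in top])/1000; Pt=L([p for _,p in top])/5+[150,150]
Ms=L([m for m,_ in sc])/1000; Ps=L([p for _,p in sc])/5+[155,140]
T=lambda q,M:np.c_[np.cos(q[2])*M[:,0]-np.sin(q[2])*M[:,1]+q[0],np.sin(q[2])*M[:,0]+np.cos(q[2])*M[:,1]+q[1],M[:,2]]
f=lambda q:np.r_[(proj("top",T(q,Mt))-Pt).ravel(),(proj("scene",T(q,Ms))-Ps).ravel()]
r=least_squares(f,[.63,.08,.2]); print(r.x,r.fun.reshape(-1,2).round(1).tolist())
q=r.x; np.save("q.npy",q)
inv=lambda X:np.c_[(X[:,:2]-q[:2])@np.array([[np.cos(q[2]),-np.sin(q[2])],[np.sin(q[2]),np.cos(q[2])]]),X[:,2]]
print("tab",inv(at_z("scene",[[238/5+155,318/5+140]],.022)))
print("grip top",inv(at_z("scene",[[293/5+155,248/5+140]],.0595)), "bottom",inv(at_z("scene",[[297/5+155,304/5+140]],.02)))
for n in("scene","top"):
  g=cv2.imread(f"pics/{n}0.png"); d=np.load(n+"0.npy")
  v,u=np.nonzero((g.max(2)<60)&(d>0)); X=inv(pts(n,np.c_[u,v],d))
  i=(abs(X[:,0]-.03)<.05)&(abs(X[:,1]+.04)<.08)&(X[:,2]>.04)&(X[:,2]<.1); 
  print("cap",n,i.sum(),np.percentile(X[i],[3,50,97],axis=0).round(3).tolist())
  i=(abs(X[:,0]+.05)<.02)&(X[:,2]>.025)&(X[:,2]<.07);print("grip",n,i.sum(),np.percentile(X[i],[3,50,97],axis=0).round(3).tolist())
d=np.load("top0.npy"); P=pts("top",[[232,230],[220,170],[200,150]],d); print("occluder",P.round(3))
```

```text
[0.62173124 0.10463445 0.3315228 ] [[0.9, -0.4], [-0.7, -0.6], [-0.9, 0.7], [0.8, 0.1], [1.3, 0.1], [0.4, -1.1], [-1.4, -0.9], [0.6, 1.7], [-1.4, -1.1], [0.1, 0.2]]
tab [[-0.08014814  0.00559773  0.022     ]]
grip top [[-0.04534721 -0.01305045  0.0595    ]] bottom [[-0.04567091 -0.01277589  0.02      ]]
cap scene 227 [[0.004, -0.084, 0.042], [0.023, -0.065, 0.06], [0.035, -0.041, 0.083]]
grip scene 136 [[-0.069, -0.023, 0.026], [-0.055, 0.508, 0.047], [-0.041, 0.729, 0.064]]
cap top 63 [[0.009, -0.083, 0.052], [0.038, -0.071, 0.059], [0.056, -0.042, 0.088]]
grip top 330 [[-0.068, -0.018, 0.025], [-0.045, 0.7, 0.044], [-0.031, 0.793, 0.069]]
occluder [[ 0.549 -0.043  1.42 ]
 [ 0.563 -0.03   1.308]
 [ 0.561 -0.031  1.349]]
```

View pics/both.png

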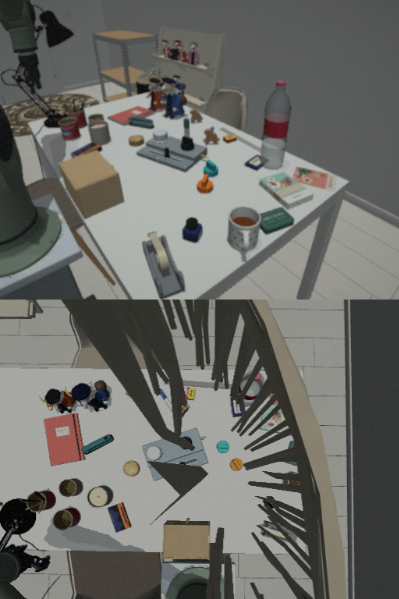

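Both pictures: the dark shapes in the top view are foliage close to the lens at z of about 1.3 m, so they are not in the way. The dispenser lies between the cap at (240,186) and the grip at (213,197). Next I refine its pose with sub-pixel edges on averaged frames.

```bash
cat > fit.py <<'E'
from h import *
from scipy.optimize import least_squares
from scipy.ndimage import map_coordinates
def avg(n,k=6):
    F=[bot.grab_frame(n) for _ in range(k)]; D=np.array([f[1] for f in F]); D=np.where(D>0,D,np.nan)
    return np.mean([f[0] for f in F],0),np.nan_to_num(np.nanmedian(D,0))
def T(q,M): c,s=np.cos(q[2]),np.sin(q[2]); return np.c_[c*M[:,0]-s*M[:,1]+q[0],s*M[:,0]+c*M[:,1]+q[1],M[:,2]]
def inv(q,X): c,s=np.cos(q[2]),np.sin(q[2]); return np.c_[(X[:,:2]-q[:2])@np.array([[c,-s],[s,c]]),X[:,2]]
E8=[((80,-125,35),(80,125,35)),((80,125,35),(-20,125,35)),((-20,125,18),(-80,125,18)),((-80,125,18),(-80,-125,18)),((-80,-125,18),(-20,-125,18)),((-20,-125,35),(80,-125,35)),((-20,125,35),(-20,-125,35))]
def edges(n,g,q,w=2.5):
    out=[]
    gx,gy=cv2.Sobel(g,-1,1,0)/8,cv2.Sobel(g,-1,0,1)/8
    for a,b in E8:
        a,b=np.array(a)/1e3,np.array(b)/1e3; s=np.linspace(.05,.95,25)[:,None]; M=a+s*(b-a)
        P=proj(n,T(q,M)); t=P[-1]-P[0]; nn=np.array([-t[1],t[0]])/np.linalg.norm(t)
        o=np.arange(-w,w+.01,.1)
        pp=P[:,None]+o[:,None]*nn
        G=abs(nn[0]*map_coordinates(gx,[pp[...,1],pp[...,0]],order=1)+nn[1]*map_coordinates(gy,[pp[...,1],pp[...,0]],order=1))
        k=G.argmax(1)
        for i in range(len(M)):
            if G[i,k[i]]>7 and 2<k[i]<len(o)-3: out.append((M[i],P[i]+o[k[i]]*nn,nn))
    return out
def fit(imgs,q):
    for w in(2.5,2,1.5,1.5):
        E={n:edges(n,g,q,w) for n,g in imgs.items()}
        def f(q): return np.concatenate([((proj(n,T(q,np.array([e[0] for e in l])))-np.array([e[1] for e in l]))*np.array([e[2] for e in l])).sum(1) for n,l in E.items()])
        r=least_squares(f,q,loss="soft_l1",f_scale=.3); q=r.x
    return q,np.median(abs(f(q))),{n:len(l) for n,l in E.items()}
E
python3 - <<'E'
from fit import *
I={};D={}
for n in("scene","top"):
    a,d=avg(n); np.savez(n+"avg.npz",a=a,d=d); I[n]=cv2.cvtColor(a.astype(np.float32),cv2.COLOR_RGB2GRAY).astype(float); D[n]=d
q0=np.load("q.npy")
for k in(["scene"],["top"],["scene","top"]): 
    q,e,c=fit({n:I[n] for n in k},q0); print(k,q.round(4),e.round(2),c)
np.save("q.npy",q)
# rectified view of front step plane z=.02 from scene at 1 px = 0.25 mm: x -90..-10, y -70..70
A=np.load("sceneavg.npz")["a"].astype(np.float32)
def rect(z,xs,ys,q):
    Y,X=np.meshgrid(ys,xs); M=np.c_[X.ravel(),Y.ravel(),np.full(X.size,z)]
    p=proj("scene",T(q,M)).astype(np.float32).reshape(X.shape+(2,)); return cv2.remap(A,p[...,0],p[...,1],cv2.INTER_CUBIC)
qs,_,_=fit({"scene":I["scene"]},q0)
R=rect(.020,np.arange(-.01,-.1,-.0004),np.arange(.07,-.07,-.00025),qs)
cv2.imwrite("pics/rect.png",R[:,:,::-1].clip(0,255))
o=cv2.resize(A[150:230,160:290].clip(0,255),None,fx=6,fy=6,interpolation=cv2.INTER_CUBIC)
for a,b in E8:
    P=(proj("scene",T(q,np.array([a,b])/1e3))-[160,150]+.5)*6-.5; cv2.line(o,*[tuple(int(v) for v in p) for p in P],(255,0,0),1)
cv2.imwrite("pics/ov.png",o[:,:,::-1])
d=D["top"]; X=mask_pts("top",d>0,d); b=X[(X[:,0]>.2)&(X[:,0]<.5)&(abs(X[:,1])<.25)&(X[:,2]<.6)]; print("box",np.percentile(b[b[:,2]>.05],[2,98],axis=0).round(3))
E
```

```text
['scene'] [0.6212 0.1074 0.3334] 0.19 {'scene': 156}
['top'] [0.6245 0.1068 0.3385] 0.4 {'top': 140}
['scene', 'top'] [0.6225 0.1067 0.3336] 0.36 {'scene': 149, 'top': 140}
box [[ 0.204 -0.042  0.07 ]
 [ 0.336  0.137  0.115]]fit.py:6: RuntimeWarning: All-NaN slice encountered
  return np.mean([f[0] for f in F],0),np.nan_to_num(np.nanmedian(D,0))
[ WARN:0@6.488] global loadsave.cpp:1063 imwrite_ Unsupported depth image for selected encoder is fallbacked to CV_8U.
```

View pics/ov.png

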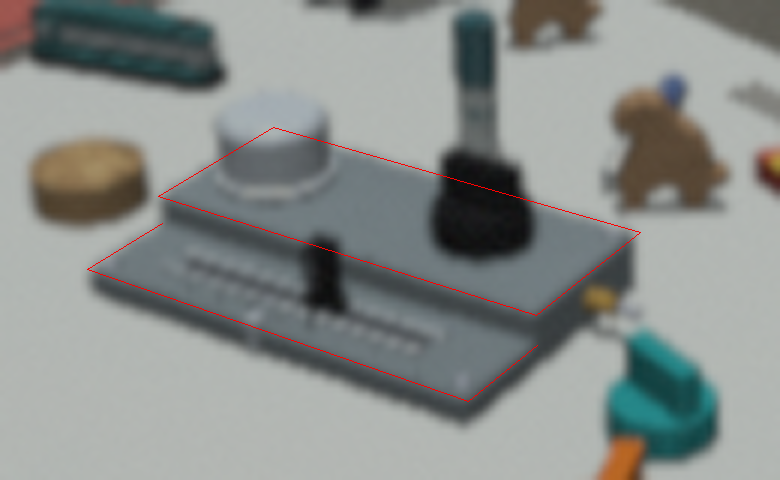

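View pics/rect.png

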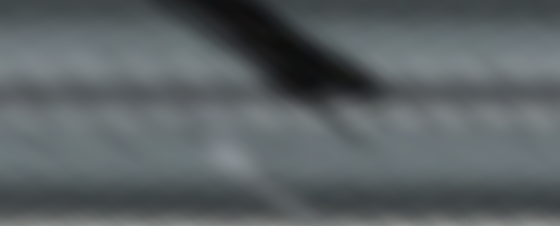

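The fitted outline lies on the edges. The tab shows at overlay (252,322), i.e. pixel (202,204), with its tip at about y +0.012 in the rectified view. I'll measure the tab, grip and cap numerically.

```bash
cat > meas.py <<'E'
from fit import *
def rectp(q,A,z,xs,ys):
    X,Y=np.meshgrid(xs,ys,indexing="ij"); p=proj("scene",T(q,np.c_[X.ravel(),Y.ravel(),np.full(X.size,z)])).astype(np.float32).reshape(X.shape+(2,))
    return cv2.remap(A,p[...,0],p[...,1],cv2.INTER_LINEAR)
def hullmask(q,M,s=8,box=(160,140,300,240)):
    P=(proj("scene",T(q,np.array(M)))-[box[0],box[1]]+.5)*s
    m=np.zeros(((box[3]-box[1])*s,(box[2]-box[0])*s),np.float32); cv2.fillConvexPoly(m,cv2.convexHull(P.astype(np.int32)),1); return m
def boxm(x0,x1,y0,y1,z0,z1): return [(x,y,z) for x in(x0,x1) for y in(y0,y1) for z in(z0,z1)]
def grip_y(q,A,y0,xoff=0):
    g=A[140:240,160:300].mean(2); best=[]
    for x in(-.052,-.05,-.048,-.046):
      for y in np.arange(y0-.02,y0+.0201,.0005):
        m=np.maximum(hullmask(q,boxm(x-.008,x+.008,y-.007,y+.007,.028,.0595)),hullmask(q,boxm(x-.008,x+.008,y-.012,y+.012,.018,.028)))
        m=cv2.GaussianBlur(cv2.resize(m,(140,100),interpolation=cv2.INTER_AREA),(0,0),.8)
        w=cv2.dilate(m,np.ones((7,7)))>.3; a=np.c_[m[w],np.ones(w.sum())]; r=np.linalg.lstsq(a,g[w],rcond=None)[1]
        best.append((float(r[0])/w.sum(),x,y))
    return sorted(best)[:3]
E
python3 - <<'E'
from meas import *
z=np.load("sceneavg.npz"); A=z["a"].astype(np.float32); I=cv2.cvtColor(A,cv2.COLOR_RGB2GRAY).astype(float)
qs,_,_=fit({"scene":I},np.load("q.npy")); np.save("qs.npy",qs)
ys=np.arange(-.02,.05,.0005)
for x in np.arange(-.084,-.062,.002):
    p=rectp(qs,I.astype(np.float32),.022,[x],ys)[0]; b=np.median(p); w=np.clip(p-b-4,0,None); print(x.round(3),b.round(),p.max().round(),ys[p.argmax()].round(4),((w*ys).sum()/max(w.sum(),1e-6)).round(4))
for x in(-.08,):
  for zz in(.018,.014,.01,.006):
    p=rectp(qs,I.astype(np.float32),zz,[x-.001],ys)[0]; b=np.median(p); print("front",zz,p.max().round(),b.round(),ys[p.argmax()].round(4))
print("grip",grip_y(qs,A,-.013))
# track dark slot
xs=np.arange(-.07,-.03,.0005)
for y in(-.05,-.035,.03,.04): p=rectp(qs,I.astype(np.float32),.018,xs,[y])[:,0]; print("slot x",y,xs[p.argmin()].round(4))
ya=np.arange(-.1,.1,.001); p=rectp(qs,I.astype(np.float32),.018,[-.047],ya)[0]; print("slot along",p[::3].round().astype(int).tolist())
# cap skirt circle by depth in both, wing orientation from top
for n in("scene","top"):
  z=np.load(n+"avg.npz"); u=z["a"]; d=z["d"]; q=qs if n=="scene" else np.load("q.npy")
  v,uu=np.nonzero((u.max(2)<55)&(d>0)); X=pts(n,np.c_[uu,v],d); Y=inv(q,X)
  i=(abs(Y[:,0]-.03)<.06)&(abs(Y[:,1]+.05)<.06)&(Y[:,2]>.036)&(Y[:,2]<.09)
  print(n,i.sum(),np.percentile(Y[i],[2,50,98],axis=0).round(3).tolist())
  j=i&(Y[:,2]>.074); print(" wing",j.sum(),np.percentile(Y[j],[2,50,98],axis=0).round(3).tolist())
print("tab in top depth",np.load("topavg.npz")["d"][tuple(proj("top",T(qs,np.array([[-.08,.012,.022]])))[0].astype(int)[::-1])])
E
```

```text
-0.084 95.0 108.0 0.0065 0.0058
-0.082 102.0 118.0 0.008 0.0077
-0.08 107.0 128.0 0.009 0.0086
-0.078 111.0 133.0 0.0075 0.0096
-0.076 112.0 137.0 0.0095 0.0106
-0.074 113.0 140.0 0.0105 0.011
-0.072 113.0 132.0 0.012 0.0111
-0.07 113.0 126.0 0.0115 0.0117
-0.068 112.0 122.0 0.0115 0.0123
-0.066 112.0 119.0 0.0125 0.0158
-0.064 114.0 119.0 0.0355 0.0438
-0.062 116.0 123.0 0.001 0.0139
front 0.018 100.0 88.0 0.009
front 0.014 91.0 72.0 0.006
front 0.01 93.0 76.0 0.0075
front 0.006 117.0 109.0 -0.013
grip [(np.float64(294.6508847275845), -0.046, np.float64(-0.013499999999999984)), (np.float64(297.05414828563596), -0.046, np.float64(-0.012999999999999984)), (np.float64(301.10515795426244), -0.046, np.float64(-0.013999999999999985))]
slot x -0.05 -0.044
slot x -0.035 -0.046
slot x 0.03 -0.043
slot x 0.04 -0.0445
slot along [116, 117, 117, 116, 116, 116, 112, 104, 99, 101, 100, 96, 98, 100, 99, 96, 98, 99, 96, 96, 99, 100, 96, 94, 93, 84, 72, 67, 70, 70, 63, 52, 56, 67, 80, 94, 100, 99, 95, 98, 99, 96, 92, 96, 98, 96, 92, 97, 99, 98, 94, 97, 100, 100, 94, 96, 100, 100, 96, 98, 105, 115, 120, 123, 124, 123, 122]
scene 223 [[0.004, -0.086, 0.041], [0.023, -0.069, 0.06], [0.033, -0.044, 0.083]]
 wing 45 [[0.022, -0.082, 0.074], [0.024, -0.063, 0.08], [0.032, -0.044, 0.085]]
top 63 [[0.007, -0.085, 0.051], [0.037, -0.073, 0.059], [0.055, -0.042, 0.084]]
 wing 15 [[0.026, -0.081, 0.081], [0.032, -0.076, 0.083], [0.037, -0.067, 0.085]]
tab in top depth 0.0
```

```bash
cat > capfit.py <<'E'
from meas import *
from scipy.optimize import minimize
def render(n,q,parts,box,s=8):
    m=0
    for M in parts:
        P=(proj(n,T(q,np.array(M)))-[box[0],box[1]]+.5)*s
        k=np.zeros(((box[3]-box[1])*s,(box[2]-box[0])*s),np.float32); cv2.fillConvexPoly(k,cv2.convexHull((P*16).astype(np.int32)),1,shift=4); m=np.maximum(m,k)
    return cv2.GaussianBlur(cv2.resize(m,(box[2]-box[0],box[3]-box[1]),interpolation=cv2.INTER_AREA),(0,0),.7)
th=np.linspace(0,2*np.pi,24,endpoint=False)
def cap(x,y,a=0,z=.035):
    sk=[(x+.0285*np.cos(t),y+.0285*np.sin(t),zz) for t in th for zz in(z,z+.022)]
    w=[(x+u*np.cos(a)-v*np.sin(a),y+u*np.sin(a)+v*np.cos(a),zz) for u in(-.007,.007) for v in(-.023,.023) for zz in(z+.022,z+.047)]
    return [sk,w]
def grip(x,y): return [boxm(x-.008,x+.008,y-.007,y+.007,.028,.0595),boxm(x-.008,x+.008,y-.012,y+.012,.018,.028)]
def solve(n,q,g,f,p0,box,valid=None,grow=9):
    gg=g[box[1]:box[3],box[0]:box[2]]; ok=np.ones(gg.shape,bool) if valid is None else valid[box[1]:box[3],box[0]:box[2]]
    W=(cv2.dilate(render(n,q,f(*p0),box),np.ones((grow,grow)))>.3)&ok
    lo,hi=np.percentile(gg[W],3),np.percentile(gg[W],90)
    c=lambda p:np.mean(np.minimum(abs((hi+(lo-hi)*render(n,q,f(*p),box))-gg)[W],40))
    r=min((minimize(c,np.array(p0)+np.array([dx,dy]),method="Nelder-Mead",options=dict(initial_simplex=np.array(p0)+np.array([dx,dy])+np.array([[0,0],[.004,0],[0,.004]]),xatol=1e-4)) for dx in(-.004,.004) for dy in(-.004,.004)),key=lambda r:r.fun)
    return r.x.round(4),round(r.fun,1)
E
python3 - <<'E'
from capfit import *
qs=np.load("qs.npy"); 
for n,bx in(("scene",(195,155,265,215)),("top",(200,150,270,230))):
    z=np.load(n+"avg.npz"); g=cv2.cvtColor(z["a"].astype(np.float32),cv2.COLOR_RGB2GRAY); d=z["d"]
    valid=cv2.erode((np.isfinite(d)&(d>.85 if n=="scene" else d>1.25)).astype(np.uint8),np.ones((3,3)))>0
    if n=="scene":
        valid[:]=True; P=proj(n,T(qs,np.array([[.03,-.06,.082]])))[0]; vc=valid.copy(); vc[:int(P[1])+1]=False
    else: vc=valid
    for nm,f,p,v in(("cap",cap,(.028,-.061),vc),("grip",grip,(-.048,-.0135),valid)):
        r,e=solve(n,qs,g,f,p,bx,v); print(n,nm,r,e,"world",T(qs,np.array([[*r,0]]))[0,:2].round(4))
E
```

```text
scene cap [ 0.0373 -0.0555] 13.5 world [0.6746 0.0672]
scene grip [-0.0505 -0.017 ] 13.7 world [0.5791 0.0748]
top cap [ 0.0312 -0.0602] 5.4 world [0.6704 0.0607]Traceback (most recent call last):
  File "<stdin>", line 10, in <module>
  File "capfit.py", line 20, in solve
    r=min((minimize(c,np.array(p0)+np.array([dx,dy]),method="Nelder-Mead",options=dict(initial_simplex=np.array(p0)+np.array([dx,dy])+np.array([[0,0],[.004,0],[0,.004]]),xatol=1e-4)) for dx in(-.004,.004) for dy in(-.004,.004)),key=lambda r:r.fun)
  File "capfit.py", line 20, in <genexpr>
    r=min((minimize(c,np.array(p0)+np.array([dx,dy]),method="Nelder-Mead",options=dict(initial_simplex=np.array(p0)+np.array([dx,dy])+np.array([[0,0],[.004,0],[0,.004]]),xatol=1e-4)) for dx in(-.004,.004) for dy in(-.004,.004)),key=lambda r:r.fun)
           ~~~~~~~~^^^^^^^^^^^^^^^^^^^^^^^^^^^^^^^^^^^^^^^^^^^^^^^^^^^^^^^^^^^^^^^^^^^^^^^^^^^^^^^^^^^^^^^^^^^^^^^^^^^^^^^^^^^^^^^^^^^^^^^^^^^^^^^^^^^^^^^^^^^^^^^^^^^^^^^^^^^^^^^^^^^
    res = _minimize_neldermead(fun, x0, args, callback, bounds=bounds,
                               **options)
    fxr = func(xr)
    fx = function(np.copy(x), *(wrapper_args + args))
  File "capfit.py", line 19, in <lambda>
    c=lambda p:np.mean(np.minimum(abs((hi+(lo-hi)*render(n,q,f(*p),box))-gg)[W],40))
                                                  ~~~~~~^^^^^^^^^^^^^^^
  File "capfit.py", line 6, in render
    P=(proj(n,T(q,np.array(M)))-[box[0],box[1]]+.5)*s
       ~~~~^^^^^^^^^^^^^^^^^^^^
  File "h.py", line 16, in proj
    k,d,R,t=K(n); return cv2.projectPoints(np.array(X,float).reshape(-1,1,3),cv2.Rodrigues(R)[0],t,k,d)[0][:,0]
            ~^^^
  File "h.py", line 4, in K
    p=bot.camera_params(n); f=192/np.tan(np.radians(p["fovy"])/2)
ValueError: time passes only in moves, steps and waits
```

```bash
python3 - <<'E'
s=open("h.py").read().replace("def K(n):","import functools\n@functools.lru_cache\ndef K(n):")
s+='''
from scipy.spatial.transform import Rotation as Ro
def rel(p,yaw,o=None):
    """shift cm + rotvec in tool axes from now to world TCP p, pointing down, tool y at heading yaw"""
    o=o or bot.observe(); R=Ro.from_euler("xyz",o["tool_rot"]); Rt=Ro.from_euler("xyz",[np.pi,0,yaw+np.pi/2])
    return (R.inv().apply(np.array(p)-o["position"])*100).round(2).tolist(),(R.inv()*Rt).as_rotvec().round(3).tolist()
'''
open("h.py","w").write(s)
E
python3 - <<'E'
from h import *
o=bot.observe(); print(o["clock"],rel([.583,.080,.13],.334+np.pi/2,o),rel([.45,.30,.2],.334+np.pi/2,o))
E
```

```text
1.5 ([-50.4, -32.13, 7.39], [0.0, 0.0, -0.74]) ([-29.5, -17.17, 0.39], [0.0, 0.0, -0.74])
```

Call:
move_arm([
  [[-5,-3,0],[0,0,-0.1],100],
  [[-10,-6,0],[0,0,-0.2],100],
  [[-15,-9,0],[0,0,-0.3],100],
  [[-20,-12,0],[0,0,-0.4],100],
  [[-25,-15,0],[0,0,-0.5],100],
  [[-30,-18,0],[0,0,-0.6],100],
  [[-35,-22,0],[0,0,-0.74],100],
  [[-40,-25.5,1],[0,0,-0.74],100],
  [[-45,-29,3],[0,0,-0.74],100],
  [[-50.4,-32.1,5],[0,0,-0.74],100],
  [[-50.4,-32.1,7.4],[0,0,-0.74],100],
  [[-50.4,-32.1,7.4],[0,0,-0.74],100],
  [[-50.4,-32.1,7.4],[0,0,-0.74],100],
  [[-50.4,-32.1,7.4],[0,0,-0.74],100],
  [[-50.4,-32.1,7.4],[0,0,-0.74],100],
  [[-50.4,-32.1,7.4],[0,0,-0.74],100],
  [[-50.4,-32.1,7.4],[0,0,-0.74],100],
  [[-50.4,-32.1,7.4],[0,0,-0.74],100],
], squeeze=30)

```text
clock: 3.0
position: [0.5829, 0.0809, 0.1299]
tool_rot: [3.141, -0.0, -2.807]
force: [-0.1, 1.0, 0.8]
grip_width: 0.0853
finger_force: 0.0
```

```bash
cat > snap.py <<'E'
import sys
from fit import *
def snap(name,box=(170,130,290,220),s=6,n="scene",k=4):
    a,d=avg(n,k); np.savez(name+".npz",a=a,d=d); c=a[box[1]:box[3],box[0]:box[2]].clip(0,255).astype(np.uint8)
    cv2.imwrite(f"pics/{name}.png",cv2.resize(c,None,fx=s,fy=s,interpolation=cv2.INTER_CUBIC)[:,:,::-1])
if __name__=="__main__": snap(sys.argv[1])
E
python3 -W ignore snap.py g1; python3 -c "
from h import *
print(rel([.583,.080,.031],.334+np.pi/2))"
```

```text
([0.05, -0.14, 9.93], [0.0, 0.001, 0.002])
```

View pics/g1.png

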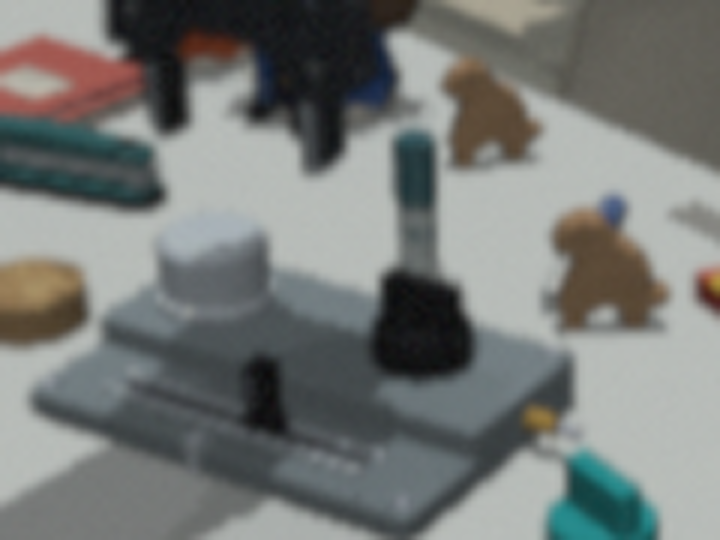

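The open fingers show at crop (165,110) and (322,150), roughly above the grip at (262,395). Going down and closing.

Call:
move_arm([
  [[0,-0.1,3],[0,0,0],100],
  [[0,-0.1,6],[0,0,0],100],
  [[0,-0.1,8],[0,0,0],100],
  [[0,-0.1,9.9],[0,0,0],100],
  [[0,-0.1,9.9],[0,0,0],100],
  [[0,-0.1,9.9],[0,0,0],50],
  [[0,-0.1,9.9],[0,0,0],30],
  [[0,-0.1,9.9],[0,0,0],20],
  [[0,-0.1,9.9],[0,0,0],10],
  [[0,-0.1,9.9],[0,0,0],10],
  [[0,-0.1,9.9],[0,0,0],10],
  [[0,-0.1,9.9],[0,0,0],10],
  [[0,-0.1,9.9],[0,0,0],10],
  [[0,-0.1,9.9],[0,0,0],10],
], squeeze=20)

```text
clock: 4.37
position: [0.5838, 0.0793, 0.0314]
tool_rot: [-3.141, 0.001, -2.808]
force: [0.1, -1.0, 6.2]
grip_width: 0.011
finger_force: 20.0
```

Call:
move_arm([
  [[0,0,-0.3],[0,0,0],10],
  [[0,0,-0.3],[0,0,0],10],
  [[0,0.4,-0.3],[0,0,0],10],
  [[0,0.8,-0.3],[0,0,0],10],
  [[0,1.2,-0.3],[0,0,0],10],
  [[0,1.6,-0.3],[0,0,0],10],
  [[0,2,-0.3],[0,0,0],10],
  [[0,2.3,-0.3],[0,0,0],10],
  [[0,2.5,-0.3],[0,0,0],10],
  [[0,2.5,-0.3],[0,0,0],10],
  [[0,2.5,-0.3],[0,0,0],10],
  [[0,2.5,-0.3],[0,0,0],10],
])

```text
clock: 5.37
position: [0.5753, 0.1028, 0.0339]
tool_rot: [-3.141, -0.0, -2.808]
force: [0.3, 0.4, -0.2]
grip_width: 0.0085
finger_force: 0.0
```

```bash
python3 -W ignore snap.py g2
python3 - <<'E'
from meas import *
q=np.load("qs.npy"); o=bot.observe(); print(o["clock"],inv(q,o["position"][None] if hasattr(o["position"],"shape") else np.array([o["position"]])).round(4),o["grip_width"],o["force"])
E
```

```text
5.5667 [[-0.045   0.0106  0.0339]] 0.00845107731051012 [-0.77047302 -0.24186928  0.27052953]
```

View pics/g2.png

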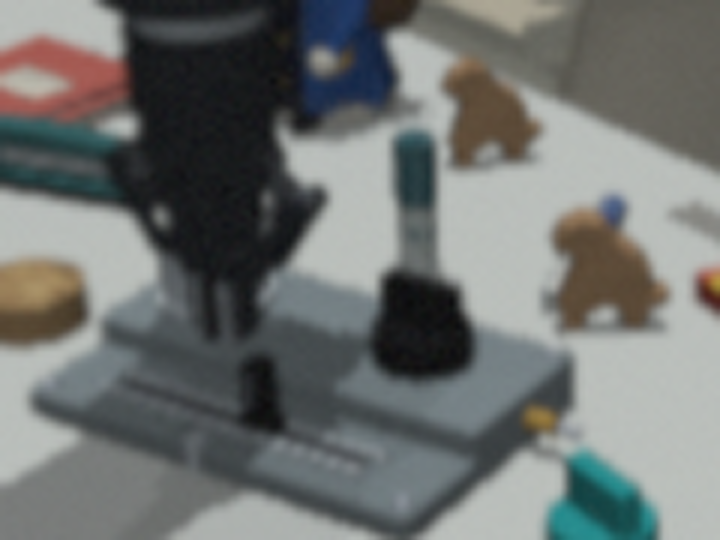

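The grip at crop (262,395) has not moved, and the shut fingertips at (230,335) are behind it. I'll compare the projection of the TCP with the picture.

Run:
```python
from meas import *
q=np.load("qs.npy"); o=bot.observe(); P=proj("scene",np.array([o["position"]])); print("tcp crop px",(P-[170,130]+.5)*6, o["position"])
z=np.load("g2.npz"); d=z["d"]
for c in((230,330),(215,300),(262,365),(262,390),(265,425)):
    uv=[[170+c[0]/6,130+c[1]/6]]; print(c,pts("scene",uv,d).round(4), inv(q,pts("scene",uv,d)).round(4))
print(bot.camera_params("scene"))
# table plane check
v,u=np.mgrid[200:260:4,180:230:4]; X=pts("scene",np.c_[u.ravel(),v.ravel()],d); print("table z",np.percentile(X[:,2],[10,50,90]))
```

```text
tcp crop px [[229.15118824 390.51667577]] [0.5752572  0.10277257 0.03389748]
(230, 330) [[0.5739 0.0909 0.0731]] [[-0.0501 -0.0001  0.0731]]
(215, 300) [[0.5746 0.1047 0.0844]] [[-0.0449  0.0127  0.0844]]
(262, 365) [[0.5789 0.0706 0.0597]] [[-0.0521 -0.021   0.0597]]
(262, 390) [[0.5765 0.0686 0.0469]] [[-0.0549 -0.0221  0.0469]]
(265, 425) [[0.5759 0.0675 0.0271]] [[-0.0559 -0.0229  0.0271]]
{'fovy': 55.843441703332346, 'cx': 255.55077469990115, 'cy': 191.99538933041546, 'dist_coeffs': array([-0.09451417,  0.        ,  0.        ,  0.        ,  0.        ]), 'R': array([[ 0.7832071 , -0.62154417, -0.01641586],
       [-0.3156332 , -0.37470452, -0.87176385],
       [ 0.53568864,  0.68795302, -0.48965122]]), 't': array([-0.53499685,  0.25768976,  0.76293137])}
table z [0.00151474 0.00237284 0.01968289]
```

```bash
python3 - <<'E'
from meas import *
from h import bot
for nm,p in(("g1",[.5829,.0809,.1299]),("g2",[.5753,.1028,.0339])):
    z=np.load(nm+".npz"); d=z["d"]; g=z["a"].max(2)
    v,u=np.nonzero((d>0)&(g<75)); X=pts("scene",np.c_[u,v],d)
    i=(abs(X[:,:2]-np.array(p)[:2]).max(1)<.09)&(X[:,2]>(.1 if nm=="g1" else .064))&(X[:,2]<.25)
    q=np.load("qs.npy"); Y=inv(q,X[i]); c=inv(q,np.array([p]))[0]
    print(nm,"tcp",c.round(3),"n",i.sum())
    for lo in np.arange(.06,.2,.01):
        k=(Y[:,2]>=lo)&(Y[:,2]<lo+.01)
        if k.sum()>3: print(round(lo,2),k.sum(),Y[k].min(0).round(3),Y[k].max(0).round(3))
o=bot.observe(); print(np.round(o["qpos"],3),o["position"])
E
python3 - <<'E'
import cv2,numpy as np
a=np.load("g2.npz")["a"].clip(0,255).astype(np.uint8)[150:215,180:260]
cv2.imwrite("pics/g2c.png",cv2.resize(a,None,fx=10,fy=9,interpolation=cv2.INTER_CUBIC)[:,:,::-1])
E
```

```text
g1 tcp [-0.045 -0.013  0.13 ] n 554
0.17 6 [-0.051 -0.064  0.176] [-0.037  0.032  0.18 ]
0.18 31 [-0.055 -0.068  0.18 ] [-0.036  0.032  0.19 ]
0.19 44 [-0.055 -0.069  0.19 ] [-0.035  0.043  0.2  ]
0.2 48 [-0.056 -0.07   0.201] [-0.032  0.036  0.21 ]
g2 tcp [-0.045  0.011  0.034] n 1230
0.06 20 [-0.055 -0.062  0.065] [0.026 0.018 0.07 ]
0.07 48 [-0.055 -0.067  0.07 ] [0.025 0.054 0.08 ]
0.08 42 [-0.055 -0.063  0.08 ] [0.031 0.027 0.09 ]
0.09 36 [-0.055 -0.008  0.09 ] [-0.038  0.026  0.1  ]
0.1 31 [-0.058 -0.023  0.101] [-0.042  0.036  0.11 ]
0.11 65 [-0.057 -0.031  0.11 ] [-0.035  0.043  0.12 ]
0.12 61 [-0.06  -0.037  0.12 ] [-0.031  0.055  0.13 ]
0.13 84 [-0.061 -0.044  0.13 ] [-0.03   0.064  0.14 ]
0.14 90 [-0.062 -0.052  0.14 ] [-0.04   0.071  0.15 ]
0.15 112 [-0.064 -0.053  0.15 ] [-0.036  0.07   0.16 ]
0.16 92 [-0.064 -0.042  0.16 ] [-0.04   0.063  0.17 ]
0.17 70 [-0.061 -0.032  0.17 ] [-0.037  0.045  0.179]
0.18 28 [-0.059 -0.028  0.18 ] [-0.038 -0.005  0.19 ]
0.19 71 [-0.081 -0.027  0.19 ] [-0.029  0.023  0.2  ]
0.2 88 [-0.082 -0.027  0.2  ] [-0.025  0.029  0.21 ]
[-0.23   0.685 -0.069  1.829  0.074  0.63   1.562] [0.5752572  0.10277257 0.03389748]
```

View pics/g2c.png

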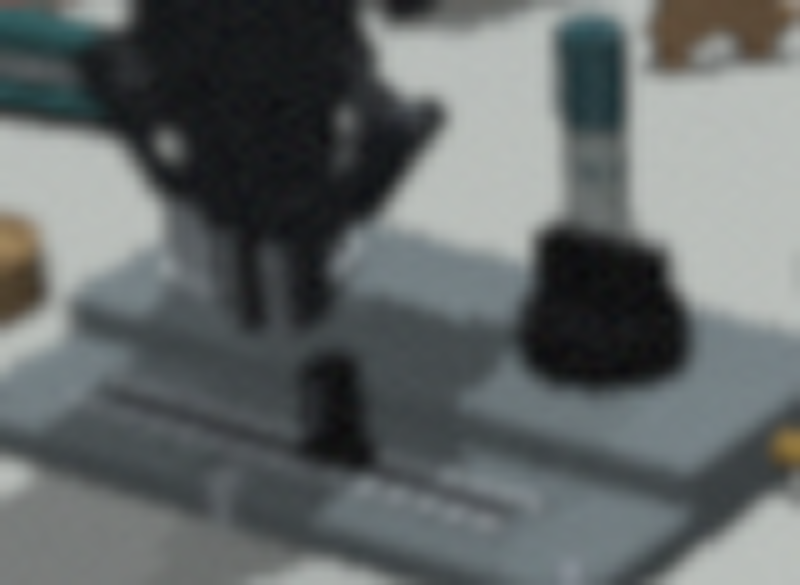

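The crop shows the fingertips ending about 1.5 cm above the step, at crop (280,325), with the grip at (335,410) untouched. In both frames the depth puts the tips about 3 cm higher than the reported TCP, so the reported z is about 30 mm low. I'll rise, go back, and grasp 3 cm lower.

Call:
move_arm([
  [[0,0,-3],[0,0,0],10],
  [[0,0,-3],[0,0,0],100],
  [[0,0,-3],[0,0,0],100],
  [[0,-1.2,-3],[0,0,0],100],
  [[0,-2.4,-3],[0,0,0],100],
  [[0,-2.4,-3],[0,0,0],100],
  [[0,-2.4,-3],[0,0,0],100],
  [[0,-2.4,-3],[0,0,0],100],
  [[0,-2.4,-3],[0,0,0],100],
  [[0,-2.4,0],[0,0,0],100],
  [[0,-2.4,1.5],[0,0,0],100],
  [[0,-2.4,3.0],[0,0,0],100],
  [[0,-2.4,3.0],[0,0,0],100],
  [[0,-2.4,3.0],[0,0,0],100],
])

```text
clock: 6.73
position: [0.5826, 0.0806, 0.0036]
tool_rot: [3.141, -0.001, -2.807]
force: [0.1, -0.6, -0.2]
grip_width: 0.0855
finger_force: 0.0
```

```bash
python3 -W ignore snap.py g3; python3 -c "
from meas import *
o=bot.observe(); print(o['clock'],inv(np.load('qs.npy'),np.array([o['position']])).round(4),o['force'])"
```

```text
6.9333 [[-0.0443 -0.0131  0.0049]] [-0.22157081 -0.30912143 -0.21567164]
```

View pics/g3.png

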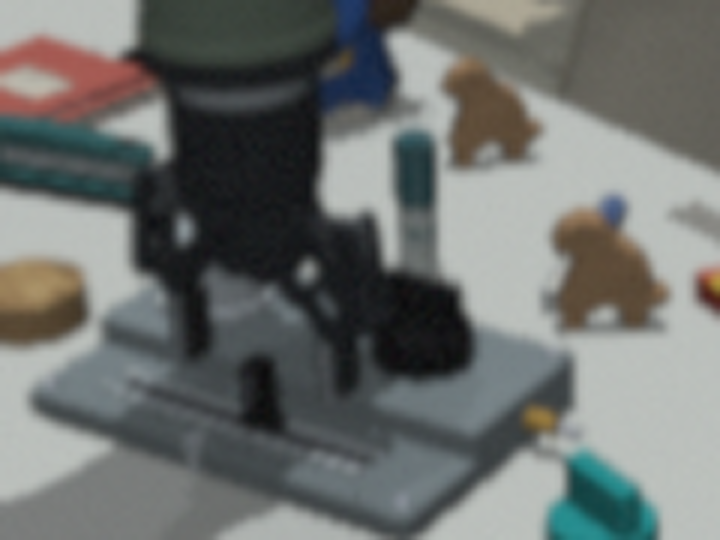

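Fingertips at crop (195,350) and (345,392) straddle the grip at (262,390). Closing.

Call:
move_arm([
  [[-0.1,0,0],[0,0,0],50],
  [[-0.1,0,0],[0,0,0],30],
  [[-0.1,0,0],[0,0,0],20],
  [[-0.1,0,0],[0,0,0],10],
  [[-0.1,0,0],[0,0,0],5],
  [[-0.1,0,0],[0,0,0],5],
  [[-0.1,0,0],[0,0,0],5],
  [[-0.1,0,0],[0,0,0],5],
  [[-0.1,0,0],[0,0,0],5],
])

```text
clock: 7.68
position: [0.584, 0.0806, 0.004]
tool_rot: [-3.142, -0.0, -2.807]
force: [-1.6, -0.7, 3.9]
grip_width: 0.0136
finger_force: 23.2
```

Call:
move_arm([
  [[0,0.3,-0.1],[0,0,0],5],
  [[0,0.6,-0.1],[0,0,0],5],
  [[0,1.0,-0.1],[0,0,0],5],
  [[0,1.4,-0.1],[0,0,0],5],
  [[0,1.8,-0.1],[0,0,0],5],
  [[0,2.1,-0.1],[0,0,0],5],
  [[0,2.3,-0.1],[0,0,0],5],
  [[0,2.4,-0.1],[0,0,0],5],
  [[0,2.4,-0.1],[0,0,0],5],
  [[0,2.4,-0.1],[0,0,0],5],
  [[0,2.4,-0.1],[0,0,0],5],
])

```text
clock: 8.6
position: [0.5756, 0.1039, 0.0044]
tool_rot: [3.141, -0.001, -2.807]
force: [4.2, 2.9, -25.3]
grip_width: 0.0133
finger_force: 19.8
```

Call:
move_arm([
  [[0,0,0.1],[0,0,0],5],
  [[0,0,0.1],[0,0,0],15],
  [[0,0,0.1],[0,0,0],40],
  [[0,0,0.1],[0,0,0],60],
  [[0,0,0.1],[0,0,0],60],
  [[0,0,0.1],[0,0,0],60],
  [[0,0,-3],[0,0,0],60],
  [[0,0,-6],[0,0,0],60],
  [[0,0,-9],[0,0,0],60],
  [[0,0,-12],[0,0,0],60],
  [[0,0,-12],[0,0,0],60],
  [[0,0,-12],[0,0,0],60],
])

```text
clock: 9.6
position: [0.5771, 0.1035, 0.1266]
tool_rot: [-3.141, 0.003, -2.808]
force: [-0.3, -0.2, -0.8]
grip_width: 0.0513
finger_force: 0.0
```

```bash
python3 -W ignore - <<'E'
from meas import *
from snap import snap
snap("g4",(180,165,270,225),8,k=8)
q=np.load("qs.npy")
for nm in("sceneavg","g4"):
    A=np.load(nm+".npz")["a"].astype(np.float32); I=cv2.cvtColor(A,cv2.COLOR_RGB2GRAY)
    print(nm,[(round(a),b,round(c,4)) for a,b,c in grip_y(q,A,-.0135 if nm!="g4" else .011)])
    ys=np.arange(-.01,.04,.0005)
    for x in(-.077,-.0745,-.072,-.0695):
        p=rectp(q,I,.022,[x],ys)[0]; b=np.median(p); w=np.clip(p-b-4,0,None); w[abs(ys-ys[p.argmax()])>.008]=0; print(" tab",x,(w*ys).sum()/w.sum().round(4))
o=bot.observe();print(o["clock"],o["position"],o["force"])
E
```

```text
sceneavg [(295, -0.046, np.float64(-0.0135)), (297, -0.046, np.float64(-0.013)), (301, -0.046, np.float64(-0.014))]
 tab -0.077 0.010051924118882755
 tab -0.0745 0.010939417689753522
 tab -0.072 0.011146527628685452
 tab -0.0695 0.01179291347537107
g4 [(80, -0.046, np.float64(0.014)), (81, -0.046, np.float64(0.0145)), (83, -0.046, np.float64(0.0135))]
 tab -0.077 0.008483438839933069
 tab -0.0745 0.009553543839282364
 tab -0.072 0.010010612888674528
 tab -0.0695 0.01049666505100099
10.0 [0.57583026 0.10326852 0.12423245] [ 0.76742554 -0.08866394 -0.84204494]
```

View pics/g4.png

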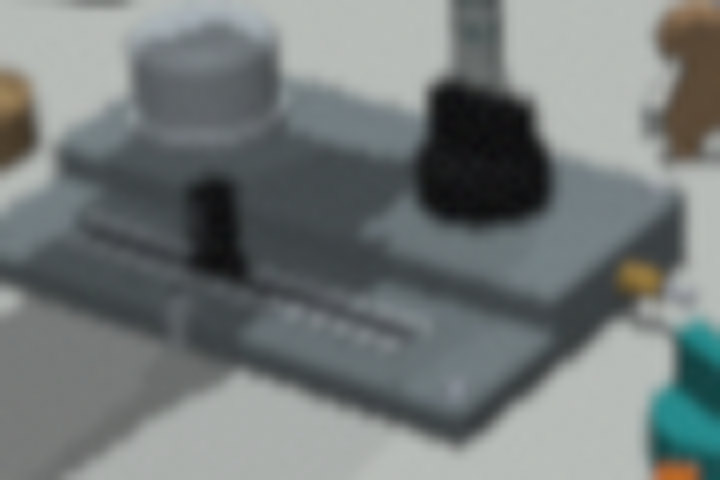

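```bash
python3 -W ignore - <<'E'
from capfit import *
q=np.load("qs.npy")
for nm,y0 in(("sceneavg",-.0135),("g1",-.0135),("g2",-.0135),("g4",.0135)):
    A=np.load(nm+".npz")["a"].astype(np.float32); I=cv2.cvtColor(A,cv2.COLOR_RGB2GRAY); d=np.load(nm+".npz")["d"]
    # dark-pixel silhouette
    bw=np.clip((75-I)/45,0,1)
    X=np.zeros(I.shape+(3,)); v,u=np.nonzero(d>0); X[v,u]=inv(q,pts("scene",np.c_[u,v],d))
    ok=(abs(X[...,0]+.048)<.03)&(abs(X[...,1]-y0)<.03)&(X[...,2]<.064)
    s=bw*ok; vv,uu=np.mgrid[:384,:512]; c=((s*uu).sum()/s.sum(),(s*vv).sum()/s.sum())
    def f(p):
        m=render("scene",q,grip(*p),(160,140,300,240)); a,b=np.mgrid[140:240,160:300]; return np.array([(m*b).sum()/m.sum()-c[0],(m*a).sum()/m.sum()-c[1]])
    from scipy.optimize import least_squares
    r=least_squares(f,[-.046,y0],diff_step=.02); print(nm,"area",s.sum().round(1),render("scene",q,grip(*r.x),(160,140,300,240)).sum().round(1),np.round(c,2),r.x.round(4))
    ed=fit({"scene":I.astype(float)},q); print("  pose",ed[0].round(4),round(ed[1],2))
# where image says slot/edge lie, in g4: profile across x at several y
I=cv2.cvtColor(np.load("sceneavg.npz")["a"].astype(np.float32),cv2.COLOR_RGB2GRAY); xs=np.arange(-.1,0,.002)
for y in(-.09,.09,-.04,.035): print(y,rectp(q,I,.018,xs,[y])[:,0].round().astype(int).tolist())
yy=np.arange(-.14,.141,.004); print("across y x=-.065",rectp(q,I,.018,[-.065],yy)[0].round().astype(int).tolist())
print("across y x=-.045",rectp(q,I,.018,[-.045],yy)[0].round().astype(int).tolist())
E
```

```text
sceneavg area 62.2 106.9 [213.78 195.6 ] [-0.0441 -0.0125]
  pose [0.6212 0.1074 0.3335] 0.2
g1 area 93.3 107.8 [214.18 196.25] [-0.0467 -0.0161]
  pose [0.6214 0.1073 0.3333] 0.2
g2 area 86.5 107.1 [213.44 195.76] [-0.0454 -0.0122]
  pose [0.6211 0.1074 0.3346] 0.19
g4 area 86.2 105.2 [207.36 193.93] [-0.0461  0.0112]
  pose [0.6216 0.1074 0.3311] 0.18
-0.09 [152, 137, 117, 96, 78, 72, 70, 71, 77, 84, 92, 99, 104, 108, 109, 112, 114, 116, 116, 116, 116, 116, 116, 116, 116, 116, 116, 116, 116, 117, 117, 118, 118, 118, 117, 117, 116, 115, 113, 110, 107, 99, 90, 82, 76, 74, 71, 70, 73, 77]
0.09 [153, 135, 115, 95, 80, 75, 73, 73, 78, 85, 91, 97, 104, 110, 114, 116, 117, 118, 118, 118, 118, 118, 120, 122, 124, 126, 124, 122, 120, 119, 119, 122, 126, 130, 131, 129, 125, 121, 116, 110, 104, 97, 90, 83, 77, 73, 71, 72, 74, 78]
-0.04 [156, 142, 120, 100, 84, 71, 71, 73, 76, 83, 92, 99, 106, 110, 113, 114, 115, 115, 115, 116, 117, 120, 124, 123, 117, 112, 103, 96, 92, 96, 105, 115, 123, 125, 126, 126, 122, 118, 114, 110, 103, 96, 88, 81, 76, 72, 69, 71, 74, 78]
0.035 [153, 133, 115, 97, 85, 
[... 206 characters left out ...]
across y x=-.065 [153, 110, 70, 73, 92, 108, 121, 130, 122, 117, 117, 116, 116, 115, 114, 115, 115, 115, 115, 115, 112, 114, 115, 115, 116, 115, 114, 115, 115, 114, 106, 102, 110, 113, 112, 110, 108, 110, 118, 126, 119, 112, 113, 113, 114, 110, 108, 114, 116, 114, 112, 109, 113, 115, 116, 116, 117, 117, 118, 118, 118, 118, 117, 116, 123, 140, 154, 165, 176, 179, 180]
across y x=-.045 [149, 99, 67, 73, 94, 110, 117, 118, 118, 118, 116, 118, 117, 116, 116, 109, 100, 95, 95, 95, 93, 95, 94, 91, 94, 93, 92, 93, 86, 72, 56, 51, 53, 46, 40, 53, 78, 94, 94, 95, 96, 92, 94, 95, 92, 93, 96, 93, 94, 97, 95, 93, 98, 95, 96, 102, 112, 119, 122, 122, 121, 119, 119, 119, 123, 130, 142, 161, 174, 179, 179]
```

```bash
python3 -W ignore - <<'E'
from capfit import *
q=np.load("qs.npy"); box=(188,190,216,218)
vv,uu=np.mgrid[box[1]:box[3],box[0]:box[2]]
X=at_z("scene",np.c_[uu.ravel(),vv.ravel()],.018); Y=inv(q,X)
for nm in("sceneavg","g1","g3","g4"):
    I=cv2.cvtColor(np.load(nm+".npz")["a"].astype(np.float32),cv2.COLOR_RGB2GRAY)
    def sh(dy): p=proj("scene",T(q,Y+[0,dy,0])).astype(np.float32); return cv2.remap(I,p[:,0].reshape(vv.shape),p[:,1].reshape(vv.shape),cv2.INTER_CUBIC)
    D=I[box[1]:box[3],box[0]:box[2]]-.5*(sh(.016)+sh(-.016))
    W=((abs(Y[:,1]-.009)<.013)&(Y[:,0]<-.058)&(Y[:,0]>-.1)).reshape(vv.shape)
    res=[]
    for dx in(0,.002,.004):
      for xt in(-.074,-.070,-.066):
        for y in np.arange(.004,.018,.0005):
          top=render("scene",q,[boxm(-.082+dx,xt+dx,y-.004,y+.004,.022,.022)],box); fr=render("scene",q,[boxm(-.082+dx,-.082+dx,y-.004,y+.004,.006,.022)],box)
          sd=render("scene",q,[boxm(-.082+dx,xt+dx,y-.004,y-.004,.018,.022)],box)
          a=np.c_[top[W],fr[W],sd[W]]; c,r,_,_=np.linalg.lstsq(a,D[W],rcond=None); res.append((float(((a@c-D[W])**2).mean()),dx,xt,round(y,4),c.round()))
    res.sort(key=lambda r:r[0]); print(nm,round(float((D[W]**2).mean()),1)); [print("  ",round(r[0],1),*r[1:]) for r in res[:4]]
    for dx in(0,.002,.004): b=min((r for r in res if r[1]==dx),key=lambda r:r[0]); print("   dx",dx,b[3],round(b[0],1))
for nm,y0 in(("sceneavg",-.0135),("g1",-.0135),("g4",.012)):
    I=cv2.cvtColor(np.load(nm+".npz")["a"].astype(np.float32),cv2.COLOR_RGB2GRAY); ok=np.ones(I.shape,bool)
    print(nm,solve("scene",q,np.minimum(I,105),grip,(-.046,y0),(185,165,240,220),ok,7))
E
```

```text
sceneavg 112.9
   25.6 0.002 -0.07 0.009 [ 35.  23. -37.]
   26.0 0.002 -0.07 0.0095 [ 36.  23. -33.]
   26.3 0.002 -0.07 0.0085 [ 35.  24. -39.]
   27.3 0.002 -0.074 0.009 [ 45.  22. -40.]
   dx 0 0.008 30.3
   dx 0.002 0.009 25.6
   dx 0.004 0.01 27.4
g1 134.9
   16.8 0.002 -0.07 0.0085 [29. 30. -5.]
   16.9 0.002 -0.07 0.009 [28. 30. -0.]
   17.1 0.002 -0.07 0.008 [ 30.  31. -11.]
   17.4 0.002 -0.074 0.0085 [36. 29. -1.]
   dx 0 0.0075 18.3
   dx 0.002 0.0085 16.8
   dx 0.004 0.01 17.6
g3 128.4
   20.8 0.002 -0.07 0.009 [ 26.  30. -10.]
   21.2 0.002 -0.07 0.0095 [25. 30. -5.]
   21.2 0.002 -0.074 0.009 [33. 29. -5.]
   21.2 0.002 -0.07 0.0085 [ 27.  31. -14.]
   dx 0 0.0075 21.8
   dx 0.002 0.009 20.8
   dx 0.004 0.011 22.2
g4 110.0
   23.8 0.002 -0.074 0.0085 [23. 29. -5.]
   23.8 0.002 -0.074 0.009 [22. 28. -0.]
   24.1 0.002 -0.074 0.008 [ 25.  29. -11.]
   24.3 0 -0.07 0.0065 [ 24.  29. -17.]
   dx 0 0.0065 24.3
   dx 0.002 0.0085 23.8
   dx 0.004 0.0105 25.7
sceneavg (array([-0.052, -0.018]), np.float64(11.1))
g1 (array([-0.0455, -0.0136]), np.float64(9.5))
g4 (array([-0.0461,  0.014 ]), np.float64(9.1))
```

Call:
move_arm([
  [[0,-0.2,3],[0,0,0],60],
  [[0,-0.2,6],[0,0,0],60],
  [[0,-0.2,9],[0,0,0],60],
  [[0,-0.2,11],[0,0,0],60],
  [[0,-0.2,11.9],[0,0,0],60],
  [[0,-0.2,11.9],[0,0,0],60],
  [[0,-0.2,11.9],[0,0,0],40],
  [[0,-0.2,11.9],[0,0,0],25],
  [[0,-0.2,11.9],[0,0,0],15],
  [[0,-0.2,11.9],[0,0,0],5],
  [[0,-0.2,11.9],[0,0,0],5],
  [[0,-0.2,11.9],[0,0,0],5],
  [[0,-0.2,11.9],[0,0,0],5],
  [[0,-0.2,11.9],[0,0,0],5],
])

```text
clock: 11.17
position: [0.5777, 0.1017, 0.0073]
tool_rot: [-3.141, 0.002, -2.807]
force: [-0.6, 0.0, 7.2]
grip_width: 0.0136
finger_force: 24.5
```

```bash
python3 -c "
from meas import *
o=bot.observe(); print(o['clock'],inv(np.load('qs.npy'),np.array([o['position']])).round(4),o['force'],o['grip_width'],o['finger_force'])"
```

```text
11.1667 [[-0.043   0.0088  0.0073]] [-0.56925324  0.02398236  7.24497238] 0.013577941990723316 24.452295005321503
```

Call:
move_arm([
  [[0,0,0],[0,0,0],15],
  [[0,0,0],[0,0,0],40],
  [[0,0,0],[0,0,0],60],
  [[0,0,0],[0,0,0],60],
  [[0,0,0],[0,0,0],60],
  [[0,0,-3],[0,0,0],60],
  [[0,0,-6],[0,0,0],60],
  [[0,0,-9],[0,0,0],60],
  [[0,0,-12],[0,0,0],60],
  [[0,0,-13],[0,0,0],60],
  [[0,0,-13],[0,0,0],60],
])

```text
clock: 12.08
position: [0.5782, 0.1017, 0.1387]
tool_rot: [-3.141, 0.004, -2.808]
force: [-0.3, -0.2, 0.4]
grip_width: 0.0512
finger_force: 0.0
```

```bash
python3 -W ignore - <<'E'
from capfit import *
q=np.load("qs.npy"); A,d=avg("scene",8); np.savez("g5.npz",a=A,d=d)
I=cv2.cvtColor(A.astype(np.float32),cv2.COLOR_RGB2GRAY)
print(solve("scene",q,np.minimum(I,105),grip,(-.046,.01),(185,165,240,220),np.ones(I.shape,bool),7))
o=bot.observe(); print(o["clock"],inv(q,np.array([o["position"]])).round(4),rel([.671,.061,.10],.334,o),rel([.671,.061,.036],.334,o))
E
```

```text
(array([-0.0473,  0.0113]), np.float64(9.6))
12.4833 [[-0.0443  0.009   0.135 ]] ([-7.62, -6.92, 3.49], [-0.001, -0.001, 1.571]) ([-7.63, -6.92, 9.89], [-0.001, -0.001, 1.571])
```

Call:
move_arm([
  [[-1,-1,0],[0,0,0.12],60],
  [[-2,-2,0],[0,0,0.24],60],
  [[-3,-3,0],[0,0,0.36],60],
  [[-4,-4,0],[0,0,0.48],60],
  [[-5,-5,0],[0,0,0.6],60],
  [[-6,-6,0],[0,0,0.72],60],
  [[-7,-6.5,0],[0,0,0.84],60],
  [[-7.6,-6.9,0],[0,0,0.96],60],
  [[-7.6,-6.9,0],[0,0,1.08],60],
  [[-7.6,-6.9,0],[0,0,1.2],60],
  [[-7.6,-6.9,0],[0,0,1.32],60],
  [[-7.6,-6.9,0],[0,0,1.44],60],
  [[-7.6,-6.9,0],[0,0,1.57],60],
  [[-7.6,-6.9,0],[0,0,1.57],60],
  [[-7.6,-6.9,3.5],[0,0,1.57],60],
  [[-7.6,-6.9,3.5],[0,0,1.57],60],
  [[-7.6,-6.9,3.5],[0,0,1.57],60],
])

```text
clock: 13.9
position: [0.6702, 0.0611, 0.0998]
tool_rot: [-3.138, -0.001, 1.909]
force: [0.6, -0.1, 1.4]
grip_width: 0.0511
finger_force: 0.0
```

```bash
python3 -W ignore - <<'E'
from capfit import *
from snap import snap
snap("c1",(190,130,290,205),8,k=4)
q=np.load("qs.npy")
o=bot.observe(); p=np.array(o["position"]); print(o["clock"],p,inv(q,p[None]).round(4),rel([.671,.061,.036],.334,o),np.round(o["qpos"],2))
z=np.load("c1.npz"); d=z["d"]; v,u=np.nonzero((d>0)&(z["a"].max(2)<85)); X=pts("scene",np.c_[u,v],d); Y=inv(q,X); c=inv(q,p[None])[0]
i=(abs(Y[:,:2]-c[:2]).max(1)<.07)&(Y[:,2]>.095)&(Y[:,2]<.25)
for lo in np.arange(.1,.2,.01):
    k=i&(Y[:,2]>=lo)&(Y[:,2]<lo+.01)
    if k.sum()>3: print(round(lo,2),k.sum(),Y[k].min(0).round(3),Y[k].max(0).round(3))
E
```

```text
14.1 [0.67189769 0.06104645 0.10229667] [[ 0.0327 -0.0604  0.1023]] ([0.03, -0.1, 6.63], [0.002, 0.0, 0.002]) [-0.38  0.74  0.33  1.56 -0.28  0.89  0.38]
0.13 9 [ 0.004 -0.071  0.135] [ 0.061 -0.052  0.14 ]
0.14 39 [-0.006 -0.072  0.14 ] [ 0.065 -0.051  0.15 ]
0.15 43 [-0.006 -0.072  0.15 ] [ 0.065 -0.052  0.159]
0.16 44 [-0.007 -0.072  0.16 ] [ 0.068 -0.051  0.17 ]
0.17 36 [-0.019 -0.074  0.17 ] [ 0.072 -0.055  0.18 ]
0.18 74 [-0.026 -0.074  0.18 ] [ 0.088 -0.051  0.19 ]
0.19 61 [-0.027 -0.078  0.19 ] [ 0.094 -0.049  0.2  ]
```

View pics/c1.png

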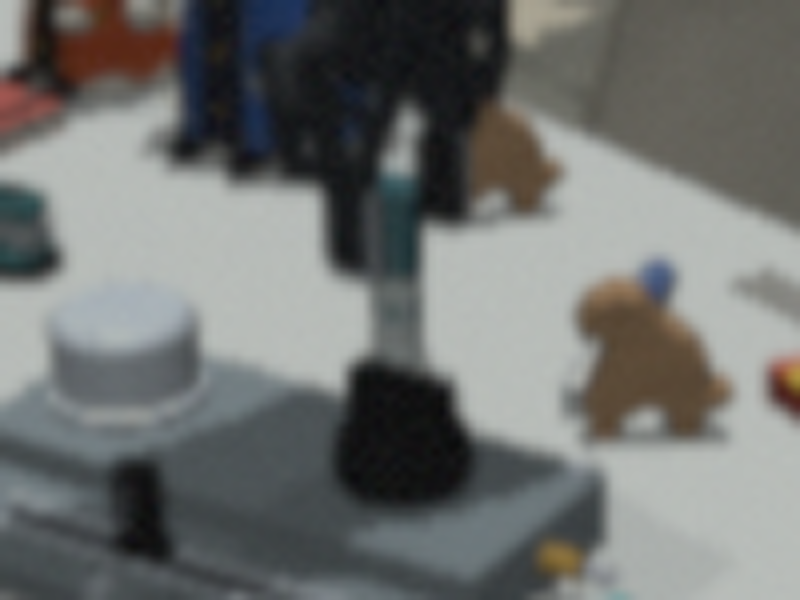

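The fingers, with tips at crop (350,265) and (450,215), hang centred over the wing at (400,385). The z offset is again about 28 mm. Lowering onto the wing and gripping.

Call:
move_arm([
  [[0,0,2],[0,0,0],60],
  [[0,0,4],[0,0,0],60],
  [[0,0,5.5],[0,0,0],60],
  [[0,0,6.5],[0,0,0],60],
  [[0,0,6.5],[0,0,0],60],
  [[0,0,6.5],[0,0,0],40],
  [[0,0,6.5],[0,0,0],25],
  [[0,0,6.5],[0,0,0],15],
  [[0,0,6.5],[0,0,0],5],
  [[0,0,6.5],[0,0,0],5],
  [[0,0,6.5],[0,0,0],5],
  [[0,0,6.5],[0,0,0],5],
  [[0,0,6.5],[0,0,0],5],
], squeeze=40)

```text
clock: 15.18
position: [0.6699, 0.0604, 0.0369]
tool_rot: [-3.139, -0.0, 1.905]
force: [-14.0, -3.5, 11.3]
grip_width: 0.0127
finger_force: 40.8
```

```bash
python3 -c "
from h import *
o=bot.observe(); print(o['clock'],o['position'],o['tool_rot'],o['force'],o['moment'],o['grip_width'],o['finger_force'])"
```

```text
15.1833 [0.66985682 0.06035928 0.0368861 ] [-3.13901709e+00 -3.60456527e-04  1.90519698e+00] [-13.96320215  -3.51468829  11.25028061] [-0.77099383  3.04029527 -0.01837371] 0.012727048483794454 40.83678960800171
```

Call:
move_arm([
  [[0,-0.15,0],[0,0,0],5],
  [[0,-0.15,0],[0,0,0],5],
  [[0,-0.15,0],[0,0,-0.05],5],
  [[0,-0.15,0],[0,0,-0.1],5],
  [[0,-0.15,0],[0,0,-0.15],5],
  [[0,-0.15,0],[0,0,-0.2],5],
  [[0,-0.15,0],[0,0,-0.24],5],
  [[0,-0.15,0],[0,0,-0.24],5],
], squeeze=50)

```text
clock: 15.85
position: [0.6687, 0.0607, 0.037]
tool_rot: [-3.14, -0.002, 2.147]
force: [-15.7, -1.1, 17.4]
grip_width: 0.0131
finger_force: 77.1
```

```bash
python3 -c "
from h import *
o=bot.observe(); print(o['clock'],o['position'],o['tool_rot'],o['force'],o['moment'],o['grip_width'],o['finger_force'])"
```

```text
15.85 [0.66866041 0.06067844 0.03703438] [-3.14022492e+00 -1.93156112e-03  2.14689467e+00] [-15.74480736  -1.09486576  17.39672899] [ 0.1093577   3.42254606 -1.1358738 ] 0.013055432083883052 77.0864828620688
```

Anticlockwise meets a stop: the moment is 1.1 N m and the finger force rises. So I turn clockwise, relaxing the side load as well.

Call:
move_arm([
  [[0,0,-0.1],[0,0,0.08],5],
  [[0,-0.1,-0.1],[0,0,0.16],5],
  [[0,-0.1,-0.1],[0,0,0.24],5],
  [[0,-0.1,-0.1],[0,0,0.32],5],
  [[0,-0.1,-0.1],[0,0,0.4],5],
  [[0,-0.1,-0.1],[0,0,0.48],5],
  [[0,-0.1,-0.1],[0,0,0.54],5],
  [[0,-0.1,-0.1],[0,0,0.54],5],
])

```text
clock: 16.52
position: [0.6693, 0.0604, 0.0374]
tool_rot: [3.141, 0.0, 1.603]
force: [-0.5, 0.2, -1.1]
grip_width: 0.0128
finger_force: 48.8
```

```bash
python3 -c "
from h import *
o=bot.observe(); print(o['clock'],o['position'],o['tool_rot'],o['force'],o['moment'],o['grip_width'],o['finger_force'])"
```

```text
16.5167 [0.66933224 0.06044501 0.03736141] [3.14080504e+00 3.91213539e-05 1.60305164e+00] [-0.53912784  0.16764959 -1.1426329 ] [0.06382459 0.13379728 0.02463183] 0.012833057423353321 48.8334721326828
```

Clockwise it turns freely, 17° past shut with no moment. I'll go on to about 60°.

Call:
move_arm([
  [[0,0,0],[0,0,0.1],5],
  [[0,0,0],[0,0,0.2],5],
  [[0,0,0],[0,0,0.3],5],
  [[0,0,0],[0,0,0.4],5],
  [[0,0,0],[0,0,0.5],5],
  [[0,0,0],[0,0,0.6],5],
  [[0,0,0],[0,0,0.7],5],
  [[0,0,0],[0,0,0.75],5],
  [[0,0,0],[0,0,0.75],5],
])

```text
clock: 17.27
position: [0.6687, 0.0601, 0.037]
tool_rot: [-3.141, 0.001, 0.856]
force: [-2.7, -0.7, -1.0]
grip_width: 0.0128
finger_force: 48.9
```

```bash
python3 -c "
from h import *
o=bot.observe(); print(o['clock'],o['position'],o['tool_rot'],o['force'],o['moment'],o['grip_width'],o['finger_force'])"
```

```text
17.2667 [0.66874776 0.06014375 0.0369702 ] [-3.14144000e+00  6.10547896e-04  8.55566346e-01] [-2.66106605 -0.72602273 -1.03400512] [-0.2354798   0.6549095  -0.02964532] 0.012796771488224182 48.860326409339905
```

Now a slow lift of 2 cm to test.

Call:
move_arm([
  [[0,0,-0.3],[0,0,0],5],
  [[0,0,-0.6],[0,0,0],5],
  [[0,0,-0.9],[0,0,0],5],
  [[0,0,-1.3],[0,0,0],5],
  [[0,0,-2],[0,0,0],5],
  [[0,0,-2],[0,0,0],5],
])

```text
clock: 17.77
position: [0.6699, 0.0601, 0.0587]
tool_rot: [3.14, -0.002, 0.856]
force: [0.4, 0.1, -0.5]
grip_width: 0.0129
finger_force: 48.8
```

Call:
move_arm([
  [[0,0,-1],[0,0,0],5],
  [[0,0,-2],[0,0,0],5],
  [[0,0,-3],[0,0,0],5],
  [[0,0,-4],[0,0,0],5],
  [[0,0,-5],[0,0,0],5],
  [[0,0,-6],[0,0,0],5],
  [[0,0,-7],[0,0,0],5],
  [[0,0,-7.7],[0,0,0],5],
  [[0,0,-8],[0,0,0],5],
  [[0,0,-8],[0,0,0],5],
  [[0,0,-8],[0,0,0],5],
  [[0,0,-8],[0,0,0],5],
  [[0,0,-8],[0,0,0],5],
  [[0,0,-8],[0,0,0],5],
])

```text
clock: 18.93
position: [0.6688, 0.0601, 0.1365]
tool_rot: [-3.141, 0.001, 0.856]
force: [0.2, 0.2, -1.1]
grip_width: 0.0128
finger_force: 48.8
```

```bash
python3 -W ignore - <<'E'
from capfit import *
from snap import snap
snap("f1",(180,120,290,210),7,k=8)
q=np.load("qs.npy"); z=np.load("f1.npz"); I=cv2.cvtColor(z["a"].astype(np.float32),cv2.COLOR_RGB2GRAY)
print("grip",solve("scene",q,np.minimum(I,105),grip,(-.046,.01),(185,165,240,220),np.ones(I.shape,bool),7))
d=z["d"]; v,u=np.nonzero((d>0)&(z["a"].max(2)<60)); Y=inv(q,pts("scene",np.c_[u,v],d)); i=(abs(Y[:,0]-.03)<.05)&(abs(Y[:,1]+.06)<.05)&(Y[:,2]>.06)&(Y[:,2]<.2)
print("cap low z",np.percentile(Y[i,2],[0.5,2,5]).round(3)); print(bot.observe()["clock"],bot.observe()["position"])
E
```

```text
grip (array([-0.0465,  0.0119]), np.float64(10.2))
cap low z [0.14  0.142 0.143]
19.3333 [0.66898232 0.06014225 0.13689366]
```

View pics/f1.png

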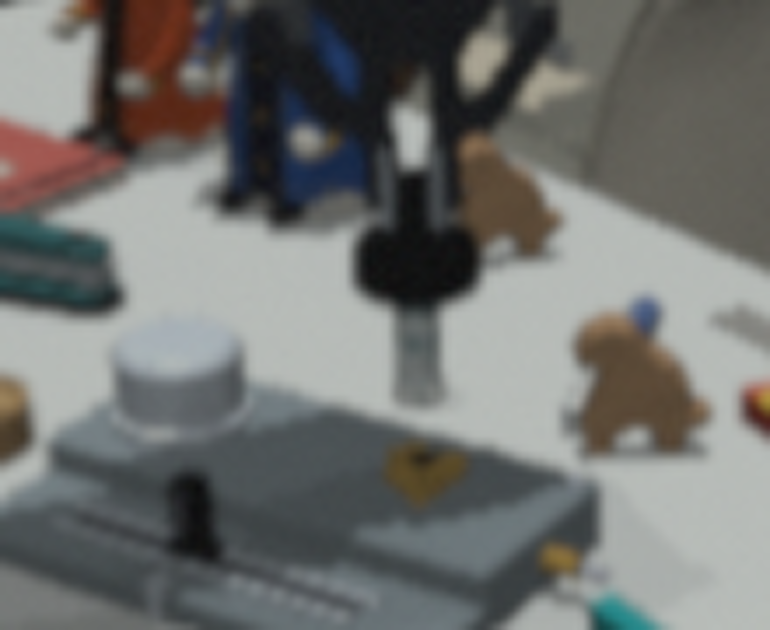

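The cap is held upright at crop (418,262), about 10 cm above the bare outlet at (425,470). The gate stays beside the tab and the glue stick still stands. Handing in.

```bash
python3 -c "
from workcell import bot
print(bot.job_done())"
```

```text
the job is handed in; nothing more can be done
None
```

The job is handed in (no verdict came back): the gate is level with the tab to about 2 mm by the camera, and the cap, which loosened clockwise, is held upright and still about 10 cm above its outlet.

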